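# Knock down the terrine presses in order

### The job

Take the steel meat pounder by its handle and knock the sprung plungers of the three terrine presses fully down to their stops, one after another: first the press with one stud on its ledge, then the one with two studs, then the one with three. Touch the presses only with the pounder, not with the hand or arm. Then stand the pounder upright on its striking face well inside the edges of the white chopping board where it was found and let go, and leave the squeeze bottle, spice jar and steel shaker standing where they are.

Things in the scene. Friction and masses are not known exactly. Their poses are not given: they have to be found in the camera images.
- pounder: Meat pounder standing upright: a flat-faced steel head, a rectangular bar 84 (its x) x 40 (its y) x 24 mm high, with one upright black square handle, 24 x 24 mm (sides along its x and y), rising from the middle of the head to 132 mm above the face. About 0.5 kg. Origin: centre of the striking face (underside); z up along the handle.
- board: White chopping board, 227 (its x) x 161 (its y) x 12 mm, fixed, lying flat with its long side roughly across the table; the pounder and the spice jar stand on it. Origin: centre of its underside.
- press_one: Terrine press with one stud (16 mm wide, 8 high) on the ledge at its -x end. Body 136 (x) x 92 (y) mm, deck 45 high, fixed. On it two steel cheeks along x, 88 long, 16 thick, tops 76 high, 58 mm gap between them (y -29 to +29); the plunger stands mid-gap and sinks below the cheek tops, so the pounder's head must lie along x. Bar on +x end 59 high. Origin: centre of underside.
- plunger_one (a joint): Travel of the sprung plunger of the press with one stud: 0 = fully up, 0.030 m = fully down at its stop. It takes about 12 to 16 N, and friction holds it where it is left.
- top_one (a point): Centre of the flat top of that plunger's mushroom head (34 mm wide, 10 mm thick) on the press with one stud; 90 mm above the table fully up, 60 mm fully down.
- press_two: Terrine press with two studs (16 mm wide, 8 high) on the ledge at its -x end. Body 136 (x) x 92 (y) mm, deck 45 high, fixed. On it two steel cheeks along x, 88 long, 16 thick, tops 76 high, 58 mm gap between them (y -29 to +29); the plunger stands mid-gap and sinks below the cheek tops, so the pounder's head must lie along x. Bar on +x end 59 high. Origin: centre of underside.
- plunger_two (a joint): Travel of the sprung plunger of the press with two studs: 0 = fully up, 0.030 m = fully down at its stop. It takes about 12 to 16 N, and friction holds it where it is left.
- top_two (a point): Centre of the flat top of that plunger's mushroom head (34 mm wide, 10 mm thick) on the press with two studs; 90 mm above the table fully up, 60 mm fully down.
- press_three: Terrine press with three studs (16 mm wide, 8 high) on the ledge at its -x end. Body 136 (x) x 92 (y) mm, deck 45 high, fixed. On it two steel cheeks along x, 88 long, 16 thick, tops 76 high, 58 mm gap between them (y -29 to +29); the plunger stands mid-gap and sinks below the cheek tops, so the pounder's head must lie along x. Bar on +x end 59 high. Origin: centre of underside.
- plunger_three (a joint): Travel of the sprung plunger of the press with three studs: 0 = fully up, 0.030 m = fully down at its stop. It takes about 12 to 16 N, and friction holds it where it is left.
- top_three (a point): Centre of the flat top of that plunger's mushroom head (34 mm wide, 10 mm thick) on the press with three studs; 90 mm above the table fully up, 60 mm fully down.
- bottle: Pale squeeze bottle, 58 mm wide, 175 mm tall, standing among the presses. A bystander. Origin: centre of the underside.
- spice_jar: Spice jar with black cap, 45 mm wide, 105 mm tall, standing on the board. A bystander. Origin: centre of the underside.
- shaker: Steel shaker, 52 mm wide, 88 mm tall, standing. A bystander. Origin: centre of the underside.
Mind the look-alikes: they are no part of the job. Leave any red look-alike of the press_two alone.

How it is judged:
On the way, in this order (a step that is already met when the one before it is completed fails the run):
1. the plunger of the one-stud press is fully down (within 3 mm of its stop), the other two still up (value of joint plunger_one above 0.027 m and value of joint each of plunger_two, plunger_three below 0.015 m), for 0.1 s.
2. the plunger of the two-stud press is fully down as well, the three-stud one still up (value of joint each of plunger_one, plunger_two above 0.027 m and value of joint plunger_three below 0.015 m), for 0.1 s.
3. all three plungers are fully down (value of joint each of plunger_one, plunger_two, plunger_three above 0.027 m), for 0.1 s.
At the end, for the whole second after the job is handed in: All three plungers within 3 mm of their lower stops; the pounder released, at rest and upright (within 0.1 rad) with its face on the top of the chopping board and its centre at least 10 mm inside the board's edges (all of step 3 and x of pounder in the frame of board between -0.1 and 0.1 m and y of pounder in the frame of board between -0.07 and 0.07 m and z of pounder in the frame of board between 0.009 and 0.016 m and angle between pounder's own z axis and vertical below 0.1 rad and linear speed of pounder below 0.02 m/s); the robot touches nothing.
It fails at once if the hand or arm touches a press (over 2 N) (contact force between any of the fingers, the arm and press_one above 2 N or contact force between any of the fingers, the arm and press_two above 2 N or contact force between any of the fingers, the arm and press_three above 2 N).
It fails at once if the bottle, jar or shaker is shifted by more than 30 mm (distance of any of bottle, spice_jar, shaker from where it was at the start of the episode above 0.03 m).
It fails at once if the bottle, jar or shaker is tipped over (angle between any of bottle, spice_jar, shaker's own z axis and vertical above 0.5 rad).
It also fails if it takes over 61 s, if anything falls off the work surface, if the arm or the gripper's body presses on something with over 40 N, if the wrist force passes 120 N, or if a joint passes its speed limit or range.

### The arm

A 7-joint arm with a two-finger parallel gripper is mounted at the origin on a cart in front of the work surface, level with it; the furniture and walls round the work are solid. World frame = base frame: x ahead of the robot, y to its left, z up, the work surface at z = 0. Lengths are in m, angles in rad, forces in N, time in s.
With the tool pointing down it reaches from about 0.4 to 0.925 m from the base axis. Payload 5.6 kg.
Tool frame: the origin (TCP) lies on the centre line of the jaws, within the pads' length; the fingertips stand 11 mm ahead of it and the grasp point (between the pads) lies 8 mm behind it; z points along the fingers, y is the line along which they close (so a half turn about z gives the same grasp; the last joint's range is limited). The gripper opens to 85 mm and grips with 20 to 120 N. Pads are 22 mm wide; open, the fingers measure 114 mm over their backs; the gripper's body (76 mm by 85 mm) begins 54 mm behind the grasp point. The pads swing forward as they close: fully open they stand 13 mm farther back than shut.
Start: joints at [1.257, 0.468, -0.012, 1.603, 0.006, 1.071, -0.056], TCP at [0.174, -0.626, 0.242] pointing down, gripper open.
Joint ranges: [-2.53, 2.53], [-0.31, 2.02], [-1.57, 1.55], [0.28, 2.44], [-1.29, 4.43], [0.15, 1.84], [-2.92, 2.92]. Speed limits (rad/s): [2.57, 2.57, 3.14, 3.14, 3.14, 3.14, 3.14].

### API

Orientations are given as a unit quaternion [w, x, y, z].
In Python, from cell import robot gives the robot as it stands. The module is installed in compiled form; this text tells all that it offers.
- The arm moves only by the tool drive_tool, never from a script. Its argument "series" is a list of rows, each an object of numbers: "dx", "dy", "dz": the shift along the tool's x, y, z in cm; "wx", "wy", "wz": the turn, a rotation vector about the tool's x, y, z in degrees; "grip": the opening, from 0 (shut) to 1 (fully open). In form: [{"dx": .., "dy": .., "dz": .., "wx": .., "wy": .., "wz": .., "grip": ..}, ...]. A call has 1 to 8 rows; each row shifts and turns the commanded pose from where the row before left it, along the tool's axes as they then stand; what a row does not reach is not made up. A row lasts 1/8 s, in which the tool goes at most 62.5 mm and 10.7 degrees, less where a joint would pass 70% of its speed; a pose out of reach is approached as far as the arm can. A call is refused whole if a number of a shift passes 6.25 or a number of a turn 10.7, either way. A call with a gripper value outside its range is refused whole. The fingers move at their own pace and stop on an object; "grip_force" is the grip in N (left out, the last holds). Time passes only in rows, so rows that do not move let the fingers close. It gives the time, the measured TCP pose, the force, the opening and the grip force at its end, in the units of the state.
- robot.state(): the state, without advancing time (a new reading comes with each control period).
- robot.grab_frame(name): name is "scene" or "top" or "wrist"; returns a dict with "color" (420x560x3 uint8, blue, green, red), "z_map" (420x560 float32, m along the optical axis (not along the pixel's ray), 0 where there is no reading), "K" (3x3 intrinsics, pixels), "R" (3x3) and "t" (3): a world point X has camera coordinates R X + t; the wrist camera has in their place "mount" (4x4, takes a point from camera to tool coordinates, whose origin is the TCP and whose axes are the flange's). Camera axes: x right, y down, z forward; pixel columns grow to the right and rows downward; lengths in m; the calibration is good to about 2 mm. A picture is of the moment at which its call begins: read the wrist's pose just before it.
- robot.hand_in(): hands the job in; it is judged then, once.
Trained networks look in a picture, given as the dict that the camera call returned (one of the last four; its "shot" number tells which), for a name from the list of things; names that differ only in an ending like _2 or _b are one class to them, and where a whole thing is asked for, a point or a joint stands for the part that bears it (a point fixed in the world has none). Each returns a list of dicts, best first, with "score" (0 to 1); they miss things now and then, are a little off and sometimes report something else, mostly with a low value. They report only what shows in the picture. A call takes as long as a camera call. They do not tell look-alikes from the thing itself.
- robot.search_frame(label, picture): "point" ([x, y, z] in m, in world coordinates, good to about 4 mm: the middle of the surface that is visible of it).
- robot.trace(label, picture): "pixels" (420x560 bool, what is visible of it).
- robot.tip_of(label, picture): "point" ([x, y, z] in m, in world coordinates, good to about 4 mm: a listed point, or the origin of a listed thing).
The state is a dict: "t": time; "q": joint angles; "joint_vel": joint speeds; "joint_efforts": joint torques, N m; "eef_pos": TCP position; "eef_rot": TCP orientation; "force": force on the tool from outside, world axes, zero at the start; "torque": the same for the moment, N m; "width": finger opening in m; "grasp_force": force on a finger pad.
Only numpy, scipy, OpenCV 4.12 (cv2) and the standard library are available. Lean on these libraries where they do the work, as an engineer would, in place of code of your own. Each camera call takes 0.05 s, during which the arm holds its last target. There are 200 camera calls.

## Working session

There is one attempt and no reset: what is moved stays moved. The work goes in short steps, Python scripts to look and compute and a tool call to move; the robot and the scene stay as the last step left them, time stands still between calls to the robot, and variables do not carry over. Pictures are saved under pics/ and viewed, at most 10 in all, crops included, and the job is handed in when it is done.

Besides the shell and the picture viewer there is one more tool, called after "Request:" as name(argument=value, ...) on one line, values as JSON. drive_tool: Moves the arm, as the interface text tells. Its arguments: {"type":"object","properties":{"series":{"type":"array"},"grip_force":{"type":"number"}},"required":["series"]}

```bash
mkdir -p pics
cat > h.py <<'E'
import numpy as np, cv2
from cell import robot
def snap(n):
    p=robot.grab_frame(n); return p
def world(p,px,py):
    z=p["z_map"][py,px]; K=p["K"]; c=np.array([(px-K[0,2])*z/K[0,0],(py-K[1,2])*z/K[1,1],z])
    return p["R"].T@(c-p["t"])
def pix(p,X):
    c=p["R"]@np.array(X)+p["t"]; u=p["K"]@c; return u[:2]/u[2]
E
python3 - <<'E'
from h import *
np.set_printoptions(precision=3,suppress=True)
s=robot.state(); print(s["t"],s["eef_pos"],s["eef_rot"],s["width"])
names="pounder board press_one press_two press_three top_one top_two top_three bottle spice_jar shaker".split()
for c in ("scene","top"):
    p=snap(c); cv2.imwrite(f"pics/{c}0.png",p["color"])
    print(c,p["R"].T@-p["t"])
    for n in names:
        for d in robot.tip_of(n,p)[:5]:
            X=np.array(d["point"]); print(n,round(d["score"],2),X,pix(p,X).round())
E
```

```text
0.0 [ 0.174 -0.626  0.241] [-0.001  0.991  0.135 -0.   ] 0.0853494535137321
scene [-0.307  0.642  0.906]
pounder 0.72 [ 0.441 -0.276  0.011] [405. 208.]
pounder 0.47 [ 0.511 -0.023  0.083] [330. 203.]
board 0.91 [ 0.423 -0.273  0.001] [407. 214.]
press_one 0.69 [ 0.511 -0.023 -0.001] [328. 224.]
press_two 0.86 [0.594 0.142 0.004] [269. 224.]
press_two 0.86 [0.422 0.567 0.002] [153. 320.]
press_three 0.67 [0.539 0.349 0.003] [215. 259.]
top_one 0.43 [ 0.515 -0.027  0.085] [331. 201.]
top_two 0.6 [0.419 0.567 0.092] [147. 298.]
top_three 0.68 [ 0.684  0.351 -0.001] [196. 231.]
top_three 0.62 [0.537 0.345 0.088] [214. 237.]
top_three 0.16 [0.595 0.144 0.004] [269. 224.]
bottle 0.76 [ 0.462  0.131 -0.002] [295. 250.]
spice_jar 0.76 [ 0.34  -0.305  0.01 ] [434. 223.]
shaker 0.83 [0.683 0.353 0.001] [195. 231.]
top [0.411 0.113 1.598]
pounder 0.53 [ 0.444 -0.279  0.009] [382. 241.]
board 0.77 [ 0.42  -0.273 -0.002] [380. 248.]
press_one 0.73 [ 0.507 -0.023 -0.005] [316. 226.]
press_two 0.86 [0.419 0.569 0.004] [165. 249.]
press_two 0.81 [0.597 0.137 0.002] [275. 203.]
press_two 0.4 [ 0.517 -0.023  0.084] [318. 222.]
press_three 0.86 [ 0.536  0.347 -0.   ] [222. 219.]
top_one 0.5 [ 0.516 -0.024  0.084] [318. 222.]
top_one 0.29 [0.683 0.353 0.001] [221. 182.]
top_two 0.63 [0.423 0.568 0.09 ] [159. 248.]
top_two 0.52 [0.596 0.136 0.089] [275. 201.]
top_two 0.49 [ 0.343 -0.303  0.013] [390. 267.]
top_two 0.36 [ 0.445 -0.279  0.008] [382. 241.]
top_three 0.45 [0.534 0.351 0.089] [217. 218.]
top_three 0.21 [ 0.515 -0.021  0.085] [318. 222.]
bottle 0.48 [ 0.464  0.139 -0.002] [275. 237.]
spice_jar 0.76 [ 0.344 -0.303  0.011] [389. 267.]
shaker 0.7 [0.682 0.353 0.004] [220. 182.]
```

Run:
```python
import cv2
a=cv2.imread("pics/top0.png")[150:300,130:430]; cv2.imwrite("pics/topc.png",cv2.resize(a,(800,400),interpolation=cv2.INTER_CUBIC))
a=cv2.imread("pics/scene0.png")[160:360,120:460]; cv2.imwrite("pics/scenec.png",cv2.resize(a,(800,470),interpolation=cv2.INTER_CUBIC))
```

```text
(no output)
```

View pics/topc.png

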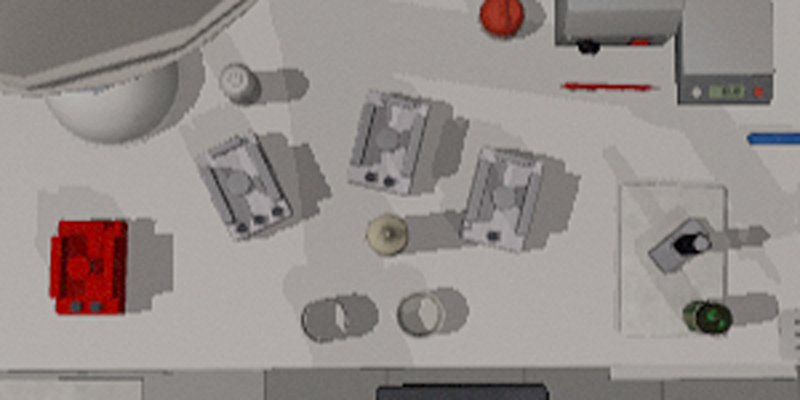

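View pics/scenec.png

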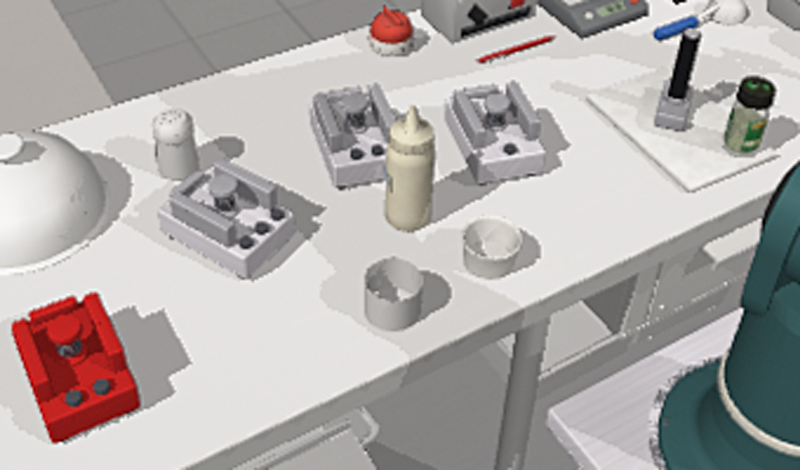

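The press_two candidates are the grey press at top-view (275,203) and the red one at (165,249). Both crops show two studs on each. The red one is the excluded look-alike, so the grey press at about (0.596, 0.138) is press_two. The one-stud press is at (316,226) and the three-stud press at (222,219). Next I measure yaws and centres.

```bash
cat >> h.py <<'E'
def cloud(p):
    v,u=np.mgrid[0:420,0:560]; z=p["z_map"]; K=p["K"]
    C=np.stack([(u-K[0,2])*z/K[0,0],(v-K[1,2])*z/K[1,1],z],-1)
    if "R" in p: R,t=p["R"],p["t"]; W=(C-t)@R
    else:
        s=p["st"]; from scipy.spatial.transform import Rotation as Ro
        q=s["eef_rot"]; M=p["mount"]; T=C@M[:3,:3].T+M[:3,3]
        W=T@Ro.from_quat([q[1],q[2],q[3],q[0]]).as_matrix().T+s["eef_pos"]
    W[z<=0]=np.nan; return W
def rect(W,c,r,lo,hi):
    P=W.reshape(-1,3); m=(np.hypot(P[:,0]-c[0],P[:,1]-c[1])<r)&(P[:,2]>lo)&(P[:,2]<hi); P=P[m]
    (x,y),(w,h),a=cv2.minAreaRect((P[:,:2]*1000).astype(np.float32))
    if w<h: w,h,a=h,w,a+90
    a=(a+90)%180-90
    return dict(n=len(P),c=(round(x,1),round(y,1)),wh=(round(w,1),round(h,1)),yaw=round(a,1),zmed=round(float(np.median(P[:,2]))*1000,1) if len(P) else 0)
E
python3 - <<'E'
from h import *
cl={c:cloud(snap(c)) for c in("scene","top")}
for c,W in cl.items():
  print(c)
  for n,xy in dict(one=(.509,-.023),two=(.596,.139),three=(.537,.348)).items():
    print(n,"body",rect(W,xy,.09,.035,.12)); print("  deck",rect(W,xy,.09,.040,.050));print("  cheeks",rect(W,xy,.06,.07,.08)); print("  top",rect(W,xy,.03,.084,.095))
  print("head",rect(W,(.443,-.278),.05,.031,.041),"handle",rect(W,(.443,-.278),.04,.125,.16))
  print("board",rect(W,(.42,-.273),.17,.008,.016))
  print("jar",rect(W,(.342,-.304),.04,.1,.14),"bottle",rect(W,(.463,.135),.05,.06,.2),"shaker",rect(W,(.682,.353),.05,.05,.1))
E
```

```text
scene
one body {'n': 1087, 'c': (508.9, -23.7), 'wh': (137.9, 93.2), 'yaw': -15.3, 'zmed': 51.8}
  deck {'n': 457, 'c': (509.5, -24.0), 'wh': (136.4, 93.2), 'yaw': -15.5, 'zmed': 45.1}
  cheeks {'n': 232, 'c': (510.3, -23.7), 'wh': (91.8, 89.5), 'yaw': 74.1, 'zmed': 75.6}
  top {'n': 22, 'c': (508.3, -23.0), 'wh': (28.0, 24.2), 'yaw': -34.5, 'zmed': 84.7}
two body {'n': 987, 'c': (594.1, 139.0), 'wh': (139.8, 90.7), 'yaw': -14.0, 'zmed': 51.6}
  deck {'n': 423, 'c': (594.7, 144.6), 'wh': (139.6, 82.2), 'yaw': -15.6, 'zmed': 45.6}
  cheeks {'n': 208, 'c': (593.0, 138.6), 'wh': (91.0, 90.2), 'yaw': 74.1, 'zmed': 75.7}
  top {'n': 72, 'c': (591.9, 139.4), 'wh': (33.0, 32.1), 'yaw': 60.3, 'zmed': 88.6}
three body {'n': 1482, 'c': (534.3, 347.2), 'wh': (139.3, 94.6), 'yaw': 25.3, 'zmed': 53.2}
  deck {'n': 565, 'c': (532.6, 346.4), 'wh': (135.2, 94.6), 'yaw': 25.3, 'zmed': 45.2}
  cheeks {'n': 311, 'c': (533.9, 346.9), 'wh': (92.9, 88.2), 'yaw': -65.4, 'zmed': 75.7}
  top {'n': 92, 'c': (533.1, 346.3), 'wh': (33.8, 29.7), 'yaw': -24.4, 'zmed': 88.8}
head {'n': 130, 'c': (441.5, -278.5), '
[... 1360 characters left out ...]
44.7}
  cheeks {'n': 155, 'c': (532.4, 345.2), 'wh': (89.8, 86.3), 'yaw': -64.8, 'zmed': 74.9}
  top {'n': 51, 'c': (530.3, 346.6), 'wh': (31.2, 28.2), 'yaw': 70.6, 'zmed': 88.4}
head {'n': 111, 'c': (440.2, -282.1), 'wh': (84.6, 39.6), 'yaw': -49.1, 'zmed': 35.6} handle {'n': 52, 'c': (440.5, -280.3), 'wh': (23.8, 22.6), 'yaw': 44.0, 'zmed': 142.4}
board {'n': 1298, 'c': (416.7, -263.6), 'wh': (312.3, 291.6), 'yaw': 79.4, 'zmed': 11.8}
jar {'n': 135, 'c': (339.5, -306.0), 'wh': (44.1, 40.2), 'yaw': -88.5, 'zmed': 116.4} bottle {'n': 195, 'c': (455.0, 139.2), 'wh': (56.0, 54.8), 'yaw': 89.7, 'zmed': 140.6} shaker {'n': 151, 'c': (677.2, 349.8), 'wh': (48.2, 47.6), 'yaw': -45.4, 'zmed': 82.8}
```

```bash
cat >> h.py <<'E'
from scipy.spatial.transform import Rotation as Ro
def plan(pos,yaw,n,w=None):
    s=robot.state(); q=s["eef_rot"]; R=Ro.from_quat([q[1],q[2],q[3],q[0]]); a=np.radians(yaw/2)
    G=Ro.from_quat([np.cos(a),np.sin(a),0,0]); p=np.array(s["eef_pos"])
    print("t",s["t"],"pos",p.round(4),"yaw",round(np.degrees(np.arctan2(R.as_matrix()[1,0],R.as_matrix()[0,0])),1),"F",np.round(s["force"],1),"w",round(s["width"],4),"q",np.round(s["q"],2))
    rv=(R.inv()*G).as_rotvec(); st=Ro.from_rotvec(rv/n); d=(np.array(pos)-p)/n
    for i in range(n):
        print(np.round(R.inv().apply(d)*100,2),np.round(np.degrees(rv/n),2)); R=R*st
E
python3 -c "
from h import *
plan((.4407,-.2798,.215),40,8)"
```

```text
t 1.3 pos [ 0.1738 -0.6263  0.2423] yaw 15.5 F [0.3 0.7 0.1] w 0.0855 q [ 1.26  0.47 -0.01  1.6   0.01  1.07 -0.06]
[ 4.37 -3.28  0.34] [ 0.    0.   -3.06]
[ 4.54 -3.04  0.34] [ 0.    0.   -3.06]
[ 4.7  -2.8   0.34] [ 0.    0.   -3.06]
[ 4.84 -2.54  0.34] [ 0.    0.   -3.06]
[ 4.97 -2.28  0.34] [ 0.    0.   -3.06]
[ 5.08 -2.01  0.34] [ 0.    0.   -3.06]
[ 5.18 -1.74  0.34] [ 0.    0.   -3.06]
[ 5.27 -1.46  0.34] [ 0.    0.   -3.06]
```

Request:
drive_tool(series=[{"dx": 4.37, "dy": -3.28, "dz": 0.34, "wz": -3.06, "grip": 1}, {"dx": 4.54, "dy": -3.04, "dz": 0.34, "wz": -3.06, "grip": 1}, {"dx": 4.7, "dy": -2.8, "dz": 0.34, "wz": -3.06, "grip": 1}, {"dx": 4.84, "dy": -2.54, "dz": 0.34, "wz": -3.06, "grip": 1}, {"dx": 4.97, "dy": -2.28, "dz": 0.34, "wz": -3.06, "grip": 1}, {"dx": 5.08, "dy": -2.01, "dz": 0.34, "wz": -3.06, "grip": 1}, {"dx": 5.18, "dy": -1.74, "dz": 0.34, "wz": -3.06, "grip": 1}, {"dx": 5.27, "dy": -1.46, "dz": 0.34, "wz": -3.06, "grip": 1}])

```text
validation failed for argument at $.se...
```

Request:
drive_tool(series=[{"grip": 1}, {"grip": 1}])

```text
validation failed for argument at $.se...
```

Run:
```python
from h import *
s=robot.state(); p=snap("wrist"); p["st"]=s; W=cloud(p); cv2.imwrite("pics/w1.png",p["color"])
print("handle",rect(W,(.4407,-.28),.04,.13,.16),"head",rect(W,(.4407,-.28),.06,.03,.042),"jar",rect(W,(.342,-.304),.05,.09,.13))
plan((.4407,-.2798,.095),40,4)
```

```text
handle {'n': 0, 'c': (0.0, 0.0), 'wh': (0.0, 0.0), 'yaw': 0.0, 'zmed': 0} head {'n': 0, 'c': (0.0, 0.0), 'wh': (0.0, 0.0), 'yaw': 0.0, 'zmed': 0} jar {'n': 0, 'c': (0.0, 0.0), 'wh': (0.0, 0.0), 'yaw': 0.0, 'zmed': 0}
t 1.35 pos [ 0.1738 -0.6263  0.2423] yaw 15.5 F [-0.6  0.3 -0.4] w 0.0855 q [ 1.26  0.47 -0.01  1.6   0.01  1.07 -0.06]
[ 8.75 -6.56  3.68] [ 0.    0.   -6.12]
[ 9.4  -5.59  3.68] [ 0.    0.   -6.12]
[ 9.94 -4.56  3.68] [ 0.    0.   -6.12]
[10.37 -3.47  3.68] [ 0.    0.   -6.12]
```

View pics/w1.png

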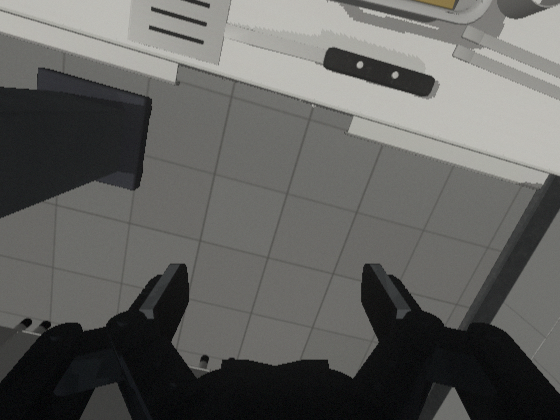

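The move was refused, so this picture is still the start pose: floor and table edge, with the fingers at about (165,310) and (385,290). The rows probably need every field, so I'll retry with all of them.

Request:
drive_tool(series=[{"dx": 4.37, "dy": -3.28, "dz": 0.34, "wx": 0, "wy": 0, "wz": -3.06, "grip": 1}, {"dx": 4.54, "dy": -3.04, "dz": 0.34, "wx": 0, "wy": 0, "wz": -3.06, "grip": 1}, {"dx": 4.7, "dy": -2.8, "dz": 0.34, "wx": 0, "wy": 0, "wz": -3.06, "grip": 1}, {"dx": 4.84, "dy": -2.54, "dz": 0.34, "wx": 0, "wy": 0, "wz": -3.06, "grip": 1}, {"dx": 4.97, "dy": -2.28, "dz": 0.34, "wx": 0, "wy": 0, "wz": -3.06, "grip": 1}, {"dx": 5.08, "dy": -2.01, "dz": 0.34, "wx": 0, "wy": 0, "wz": -3.06, "grip": 1}, {"dx": 5.18, "dy": -1.74, "dz": 0.34, "wx": 0, "wy": 0, "wz": -3.06, "grip": 1}, {"dx": 5.27, "dy": -1.46, "dz": 0.34, "wx": 0, "wy": 0, "wz": -3.06, "grip": 1}])

```text
t: 2.35
eef_pos: [0.4417, -0.2786, 0.2154]
eef_rot: [0.0, 0.939, 0.343, 0.0]
force: [0.6, -0.2, 0.2]
width: 0.0853
grasp_force: 0.0
```

Run:
```python
from h import *
s=robot.state(); p=snap("wrist"); p["st"]=s; W=cloud(p); cv2.imwrite("pics/w2.png",p["color"])
print("handle",rect(W,(.4407,-.28),.04,.13,.16),"head",rect(W,(.4407,-.28),.06,.03,.042),"jar",rect(W,(.342,-.304),.05,.09,.13))
plan((.4407,-.2798,.095),40,4)
```

```text
handle {'n': 1090, 'c': (444.8, -279.3), 'wh': (23.7, 23.4), 'yaw': -49.8, 'zmed': 143.9} head {'n': 2022, 'c': (444.5, -279.3), 'wh': (83.8, 39.3), 'yaw': -51.1, 'zmed': 35.7} jar {'n': 2193, 'c': (343.1, -302.9), 'wh': (44.8, 44.7), 'yaw': -3.4, 'zmed': 116.3}
t 2.4 pos [ 0.4464 -0.2709  0.2152] yaw 40.7 F [4.1 6.1 1.1] w 0.0851 q [ 0.73  0.31 -0.29  1.93  0.1   0.92 -0.47]
[-0.27  0.08  3.  ] [-0.01 -0.07  0.19]
[-0.27  0.08  3.  ] [-0.01 -0.07  0.19]
[-0.26  0.08  3.  ] [-0.01 -0.07  0.19]
[-0.26  0.08  3.  ] [-0.01 -0.07  0.19]
```

View pics/w2.png

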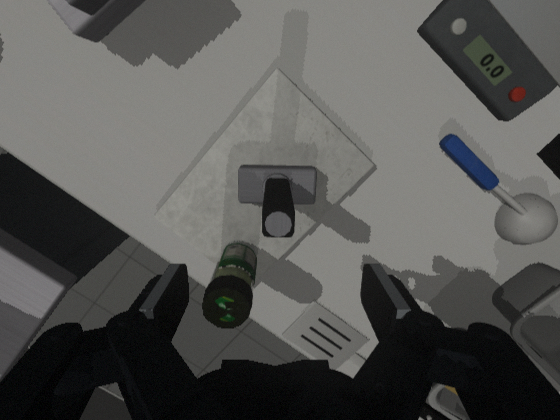

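The picture shows the pounder between the fingers, with its head at (277,183) and handle top at (279,223). The jar, at (228,303), is clear of the finger line. The arm was still settling, so I'll let it stop and measure again.

Request:
drive_tool(series=[{"dx": 0, "dy": 0, "dz": 0, "wx": 0, "wy": 0, "wz": 0, "grip": 1}, {"dx": 0, "dy": 0, "dz": 0, "wx": 0, "wy": 0, "wz": 0, "grip": 1}, {"dx": 0, "dy": 0, "dz": 0, "wx": 0, "wy": 0, "wz": 0, "grip": 1}])

```text
t: 2.78
eef_pos: [0.4398, -0.2812, 0.2151]
eef_rot: [0.0, 0.94, 0.341, -0.0]
force: [0.5, -1.1, -0.0]
width: 0.0856
grasp_force: 0.0
```

Run:
```python
from h import *
s=robot.state(); p=snap("wrist"); p["st"]=s; W=cloud(p)
print("handle",rect(W,(.4407,-.28),.04,.13,.16),"head",rect(W,(.4407,-.28),.06,.03,.042),"jar",rect(W,(.342,-.304),.05,.09,.13))
plan((.4415,-.2795,.095),40,4)
```

```text
handle {'n': 1094, 'c': (444.8, -279.3), 'wh': (23.8, 23.3), 'yaw': -50.4, 'zmed': 144.0} head {'n': 2032, 'c': (443.9, -279.5), 'wh': (83.8, 40.5), 'yaw': -51.2, 'zmed': 35.7} jar {'n': 2209, 'c': (343.3, -302.8), 'wh': (44.9, 44.7), 'yaw': -87.6, 'zmed': 116.3}
t 2.825 pos [ 0.4399 -0.2811  0.2151] yaw 39.8 F [0.4 0.  0.5] w 0.0852 q [ 0.74  0.31 -0.28  1.93  0.1   0.92 -0.47]
[ 0.06 -0.    3.  ] [ 0.    0.01 -0.04]
[ 0.06 -0.    3.  ] [ 0.    0.01 -0.04]
[ 0.06 -0.    3.  ] [ 0.    0.01 -0.04]
[ 0.06 -0.    3.  ] [ 0.    0.01 -0.04]
```

Request:
drive_tool(series=[{"dx": 0.34, "dy": 0.08, "dz": 2, "wx": 0, "wy": 0, "wz": 0.3, "grip": 1}, {"dx": 0, "dy": 0, "dz": 4, "wx": 0, "wy": 0, "wz": 0, "grip": 1}, {"dx": 0, "dy": 0, "dz": 4, "wx": 0, "wy": 0, "wz": 0, "grip": 1}, {"dx": 0, "dy": 0, "dz": 2, "wx": 0, "wy": 0, "wz": 0, "grip": 1}, {"dx": 0, "dy": 0, "dz": 0, "wx": 0, "wy": 0, "wz": 0, "grip": 1}, {"dx": 0, "dy": 0, "dz": 0, "wx": 0, "wy": 0, "wz": 0, "grip": 0.25}, {"dx": 0, "dy": 0, "dz": 0, "wx": 0, "wy": 0, "wz": 0, "grip": 0.1}, {"dx": 0, "dy": 0, "dz": 0, "wx": 0, "wy": 0, "wz": 0, "grip": 0}], grip_force=90)

```text
t: 3.82
eef_pos: [0.4442, -0.2787, 0.096]
eef_rot: [0.001, 0.941, 0.339, 0.0]
force: [0.7, -1.1, 0.8]
width: 0.0318
grasp_force: 0.0
```

Request:
drive_tool(series=[{"dx": 0, "dy": 0, "dz": 0, "wx": 0, "wy": 0, "wz": 0, "grip": 0}, {"dx": 0, "dy": 0, "dz": 0, "wx": 0, "wy": 0, "wz": 0, "grip": 0}, {"dx": 0, "dy": 0, "dz": 0, "wx": 0, "wy": 0, "wz": 0, "grip": 0}, {"dx": 0, "dy": 0, "dz": 0, "wx": 0, "wy": 0, "wz": 0, "grip": 0}])

```text
t: 4.32
eef_pos: [0.4443, -0.2787, 0.0958]
eef_rot: [0.001, 0.941, 0.34, 0.0]
force: [0.9, -0.2, 6.1]
width: 0.0231
grasp_force: 86.6
```

Request:
drive_tool(series=[{"dx": 0, "dy": 0, "dz": -2, "wx": 0, "wy": 0, "wz": 0, "grip": 0}, {"dx": 0, "dy": 0, "dz": -4, "wx": 0, "wy": 0, "wz": 0, "grip": 0}, {"dx": 0, "dy": 0, "dz": -4, "wx": 0, "wy": 0, "wz": 0, "grip": 0}, {"dx": 0, "dy": 0, "dz": -3, "wx": 0, "wy": 0, "wz": 0, "grip": 0}, {"dx": 0, "dy": 0, "dz": 0, "wx": 0, "wy": 0, "wz": 0, "grip": 0}, {"dx": 0, "dy": 0, "dz": 0, "wx": 0, "wy": 0, "wz": 0, "grip": 0}])

```text
t: 5.08
eef_pos: [0.4424, -0.2776, 0.2231]
eef_rot: [-0.001, 0.941, 0.339, -0.001]
force: [-0.2, -0.1, -5.6]
width: 0.0231
grasp_force: 87.3
```

Run:
```python
from h import *
p=snap("scene"); W=cloud(p); P=W
print("head top",rect(W,(.4443,-.2787),.06,.155,.17), rect(W,(.4443,-.2787),.06,.12,.172))
plan((.5087,-.0247,.22),75,8)
```

```text
head top {'n': 160, 'c': (438.8, -276.8), 'wh': (84.5, 39.8), 'yaw': -50.7, 'zmed': 162.9} {'n': 220, 'c': (438.2, -276.0), 'wh': (86.4, 39.8), 'yaw': -50.7, 'zmed': 161.7}
t 5.125 pos [ 0.4423 -0.2776  0.2228] yaw 39.7 F [-0.1 -0.3 -4.2] w 0.0232 q [ 0.73  0.3  -0.28  1.92  0.1   0.95 -0.47]
[ 2.66 -1.9   0.04] [-0.03  0.   -4.41]
[ 2.8  -1.69  0.04] [-0.03  0.   -4.41]
[ 2.92 -1.47  0.04] [-0.03  0.   -4.41]
[ 3.02 -1.24  0.04] [-0.03  0.   -4.41]
[ 3.11 -1.01  0.04] [-0.03  0.   -4.41]
[ 3.18 -0.76  0.04] [-0.03  0.   -4.41]
[ 3.23 -0.52  0.04] [-0.03  0.   -4.41]
[ 3.26 -0.27  0.03] [-0.03  0.   -4.41]
```

Request:
drive_tool(series=[{"dx": 2.66, "dy": -1.9, "dz": 0.04, "wx": 0, "wy": 0, "wz": -4.41, "grip": 0}, {"dx": 2.8, "dy": -1.69, "dz": 0.04, "wx": 0, "wy": 0, "wz": -4.41, "grip": 0}, {"dx": 2.92, "dy": -1.47, "dz": 0.04, "wx": 0, "wy": 0, "wz": -4.41, "grip": 0}, {"dx": 3.02, "dy": -1.24, "dz": 0.04, "wx": 0, "wy": 0, "wz": -4.41, "grip": 0}, {"dx": 3.11, "dy": -1.01, "dz": 0.04, "wx": 0, "wy": 0, "wz": -4.41, "grip": 0}, {"dx": 3.18, "dy": -0.76, "dz": 0.04, "wx": 0, "wy": 0, "wz": -4.41, "grip": 0}, {"dx": 3.23, "dy": -0.52, "dz": 0.04, "wx": 0, "wy": 0, "wz": -4.41, "grip": 0}, {"dx": 3.26, "dy": -0.27, "dz": 0.03, "wx": 0, "wy": 0, "wz": -4.41, "grip": 0}])

```text
t: 6.12
eef_pos: [0.5103, -0.0224, 0.2219]
eef_rot: [-0.0, 0.792, 0.611, 0.0]
force: [0.4, -0.6, -5.3]
width: 0.0228
grasp_force: 87.4
```

Request:
drive_tool(series=[{"dx": 0, "dy": 0, "dz": 0, "wx": 0, "wy": 0, "wz": 0, "grip": 0}, {"dx": 0, "dy": 0, "dz": 0, "wx": 0, "wy": 0, "wz": 0, "grip": 0}, {"dx": 0, "dy": 0, "dz": 0, "wx": 0, "wy": 0, "wz": 0, "grip": 0}, {"dx": 0, "dy": 0, "dz": 0, "wx": 0, "wy": 0, "wz": 0, "grip": 0}])

```text
t: 6.62
eef_pos: [0.5102, -0.026, 0.2219]
eef_rot: [0.0, 0.794, 0.608, -0.0]
force: [-0.0, -0.9, -5.2]
width: 0.023
grasp_force: 87.3
```

Run:
```python
from h import *
s=robot.state(); p=snap("wrist"); p["st"]=s; W=cloud(p); cv2.imwrite("pics/w3.png",p["color"])
c=(.5087,-.0247)
print("head",rect(W,c,.07,.15,.17)); print("cheeks",rect(W,c,.07,.07,.08)); print("deck",rect(W,c,.09,.04,.05)); print("body",rect(W,c,.09,.035,.1))
q=snap("scene"); W=cloud(q)
print("scene head",rect(W,c,.07,.15,.17),"body",rect(W,c,.09,.035,.1)) 
plan((.5087,-.0247,.15),75,2)
```

```text
head {'n': 5066, 'c': (510.7, -26.2), 'wh': (84.2, 39.7), 'yaw': -15.3, 'zmed': 161.7}
cheeks {'n': 1714, 'c': (518.5, -2.0), 'wh': (87.6, 45.1), 'yaw': -15.0, 'zmed': 75.6}
deck {'n': 4187, 'c': (513.0, -21.7), 'wh': (136.6, 87.7), 'yaw': -15.5, 'zmed': 44.8}
body {'n': 7421, 'c': (513.0, -21.6), 'wh': (136.5, 88.1), 'yaw': -15.4, 'zmed': 45.7}
scene head {'n': 227, 'c': (508.3, -26.0), 'wh': (85.7, 40.5), 'yaw': -15.3, 'zmed': 161.3} body {'n': 1086, 'c': (508.5, -22.4), 'wh': (137.7, 92.3), 'yaw': -15.3, 'zmed': 51.3}
t 6.725 pos [ 0.5102 -0.0258  0.222 ] yaw 74.9 F [ 0.3 -0.8 -4.9] w 0.0229 q [ 0.42  0.31 -0.52  1.93  0.19  0.94 -0.45]
[ 0.04 -0.09  3.6 ] [-0.    0.01 -0.04]
[ 0.03 -0.09  3.6 ] [-0.    0.01 -0.04]
```

View pics/w3.png

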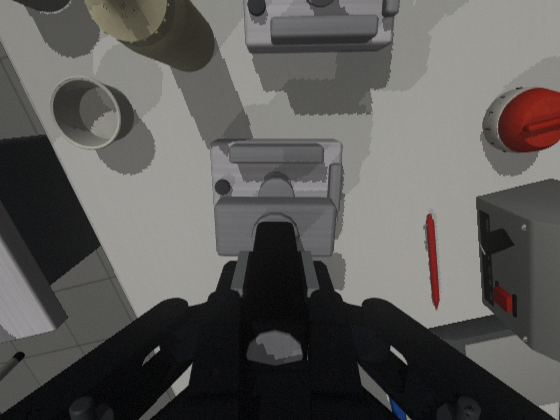

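The wrist view shows the head at (275,225) lying along the gap, and the single stud at (222,187) confirms this is press_one. I'll shift the head about 3 mm towards +y and press.

Request:
drive_tool(series=[{"dx": 0.28, "dy": 0.06, "dz": 0, "wx": 0, "wy": 0, "wz": 0.1, "grip": 0}, {"dx": 0, "dy": 0, "dz": 2, "wx": 0, "wy": 0, "wz": 0, "grip": 0}, {"dx": 0, "dy": 0, "dz": 2, "wx": 0, "wy": 0, "wz": 0, "grip": 0}, {"dx": 0, "dy": 0, "dz": 1, "wx": 0, "wy": 0, "wz": 0, "grip": 0}, {"dx": 0, "dy": 0, "dz": 0.7, "wx": 0, "wy": 0, "wz": 0, "grip": 0}, {"dx": 0, "dy": 0, "dz": 0.7, "wx": 0, "wy": 0, "wz": 0, "grip": 0}, {"dx": 0, "dy": 0, "dz": 0.7, "wx": 0, "wy": 0, "wz": 0, "grip": 0}, {"dx": 0, "dy": 0, "dz": 0, "wx": 0, "wy": 0, "wz": 0, "grip": 0}], grip_force=110)

```text
t: 7.72
eef_pos: [0.5119, -0.0227, 0.1515]
eef_rot: [0.0, 0.794, 0.608, 0.0]
force: [-1.0, -0.2, -1.9]
width: 0.0226
grasp_force: 105.6
```

Request:
drive_tool(series=[{"dx": 0, "dy": 0, "dz": 0.4, "wx": 0, "wy": 0, "wz": 0, "grip": 0}, {"dx": 0, "dy": 0, "dz": 0.3, "wx": 0, "wy": 0, "wz": 0, "grip": 0}, {"dx": 0, "dy": 0, "dz": 0.2, "wx": 0, "wy": 0, "wz": 0, "grip": 0}, {"dx": 0, "dy": 0, "dz": 0, "wx": 0, "wy": 0, "wz": 0, "grip": 0}])

```text
t: 8.22
eef_pos: [0.512, -0.0226, 0.1435]
eef_rot: [0.0, 0.794, 0.608, -0.0]
force: [-5.4, 1.1, 9.9]
width: 0.0228
grasp_force: 107.3
```

Request:
drive_tool(series=[{"dx": 0, "dy": 0, "dz": 0.2, "wx": 0, "wy": 0, "wz": 0, "grip": 0}, {"dx": 0, "dy": 0, "dz": 0.2, "wx": 0, "wy": 0, "wz": 0, "grip": 0}, {"dx": 0, "dy": 0, "dz": 0, "wx": 0, "wy": 0, "wz": 0, "grip": 0}])

```text
t: 8.6
eef_pos: [0.5123, -0.0225, 0.1429]
eef_rot: [0.001, 0.794, 0.608, -0.001]
force: [-14.9, 0.0, 39.9]
width: 0.0226
grasp_force: 111.3
```

Force rose to 40 N with no further travel, so this is the stop. I'll lift and check the plunger height from the wrist.

Request:
drive_tool(series=[{"dx": 0, "dy": 0, "dz": -1, "wx": 0, "wy": 0, "wz": 0, "grip": 0}, {"dx": 0, "dy": 0, "dz": -3, "wx": 0, "wy": 0, "wz": 0, "grip": 0}, {"dx": 0, "dy": 0, "dz": -4, "wx": 0, "wy": 0, "wz": 0, "grip": 0}, {"dx": 0, "dy": 0, "dz": 0, "wx": 0, "wy": 0, "wz": 0, "grip": 0}, {"dx": 0, "dy": 0, "dz": 0, "wx": 0, "wy": 0, "wz": 0, "grip": 0}])

```text
t: 9.22
eef_pos: [0.5109, -0.0231, 0.2168]
eef_rot: [-0.0, 0.794, 0.608, -0.001]
force: [-0.6, 0.2, -5.7]
width: 0.0227
grasp_force: 105.5
```

Run:
```python
from h import *
s=robot.state(); p=snap("wrist"); p["st"]=s; W=cloud(p).reshape(-1,3)
c=np.array([.512,-.0235]); a=np.radians(-15.3); X=(W[:,:2]-c)@np.array([[np.cos(a),-np.sin(a)],[np.sin(a),np.cos(a)]])
m=(abs(X[:,0])<.025)&(abs(X[:,1])<.02)&(W[:,2]>.047)&(W[:,2]<.1)
print("wrist plunger z",m.sum(),np.percentile(W[m,2],[5,50,95]).round(4) if m.any() else 0)
q=snap("scene");W=cloud(q).reshape(-1,3); X=(W[:,:2]-c)@np.array([[np.cos(a),-np.sin(a)],[np.sin(a),np.cos(a)]])
m=(abs(X[:,0])<.025)&(abs(X[:,1])<.02)&(W[:,2]>.047)&(W[:,2]<.1)
print("scene plunger z",m.sum(),np.percentile(W[m,2],[5,50,95]).round(4) if m.any() else 0)
print("head",rect(W.reshape(420,560,3),c,.07,.155,.175))
plan((.5945,.1385,.225),76,5)
```

```text
wrist plunger z 568 [0.056  0.0595 0.0608]
scene plunger z 92 [0.0476 0.0582 0.0622]
head {'n': 150, 'c': (507.6, -20.7), 'wh': (85.5, 39.6), 'yaw': -8.3, 'zmed': 157.8}
t 9.325 pos [ 0.5105 -0.023   0.2162] yaw 74.9 F [-0.  -1.  -5.1] w 0.0227 q [ 0.42  0.32 -0.52  1.94  0.2   0.94 -0.46]
[ 3.56  0.78 -0.18] [-0.04  0.01 -0.23]
[ 3.55  0.79 -0.18] [-0.04  0.01 -0.23]
[ 3.55  0.81 -0.18] [-0.04  0.01 -0.23]
[ 3.55  0.82 -0.18] [-0.04  0.01 -0.23]
[ 3.54  0.83 -0.18] [-0.04  0.01 -0.23]
```

Request:
drive_tool(series=[{"dx": 3.56, "dy": 0.78, "dz": -0.18, "wx": 0, "wy": 0, "wz": -0.2, "grip": 0}, {"dx": 3.55, "dy": 0.79, "dz": -0.18, "wx": 0, "wy": 0, "wz": -0.2, "grip": 0}, {"dx": 3.55, "dy": 0.81, "dz": -0.18, "wx": 0, "wy": 0, "wz": -0.2, "grip": 0}, {"dx": 3.55, "dy": 0.82, "dz": -0.18, "wx": 0, "wy": 0, "wz": -0.2, "grip": 0}, {"dx": 3.54, "dy": 0.83, "dz": -0.18, "wx": 0, "wy": 0, "wz": -0.2, "grip": 0}, {"dx": 0, "dy": 0, "dz": 0, "wx": 0, "wy": 0, "wz": 0, "grip": 0}, {"dx": 0, "dy": 0, "dz": 0, "wx": 0, "wy": 0, "wz": 0, "grip": 0}, {"dx": 0, "dy": 0, "dz": 0, "wx": 0, "wy": 0, "wz": 0, "grip": 0}])

```text
t: 10.32
eef_pos: [0.5953, 0.1371, 0.226]
eef_rot: [-0.0, 0.789, 0.614, -0.001]
force: [-0.1, 0.3, -4.5]
width: 0.0227
grasp_force: 105.9
```

```bash
cat >> h.py <<'E'
def over(c):
    s=robot.state(); p=snap("wrist"); p["st"]=s; W=cloud(p); cv2.imwrite("pics/w_%d.png"%(s["t"]*100),p["color"])
    for k,W in (("wrist",W),("scene",cloud(snap("scene")))):
        print(k,"head",rect(W,c,.07,.145,.175)); print("   cheeks",rect(W,c,.07,.07,.08)); print("   body",rect(W,c,.09,.035,.1))
E
python3 - <<'E'
from h import *
over((.594,.138)); plan((.594,.138,.225),76,1)
E
ls pics
```

```text
wrist head {'n': 5504, 'c': (595.8, 137.1), 'wh': (84.1, 39.4), 'yaw': -14.3, 'zmed': 165.7}
   cheeks {'n': 1572, 'c': (605.1, 174.7), 'wh': (88.1, 15.3), 'yaw': -14.3, 'zmed': 75.6}
   body {'n': 7175, 'c': (597.6, 144.6), 'wh': (136.5, 79.9), 'yaw': -13.9, 'zmed': 45.7}
scene head {'n': 260, 'c': (592.8, 136.2), 'wh': (88.6, 39.9), 'yaw': -15.3, 'zmed': 165.0}
   cheeks {'n': 213, 'c': (592.7, 138.2), 'wh': (90.2, 88.9), 'yaw': 75.6, 'zmed': 75.9}
   body {'n': 991, 'c': (594.6, 138.1), 'wh': (141.9, 91.3), 'yaw': -13.7, 'zmed': 52.3}
t 10.425 pos [0.5956 0.1374 0.2267] yaw 75.8 F [ 0.5  0.5 -5.1] w 0.0229 q [ 0.12  0.48 -0.53  1.69  0.28  1.05 -0.76]
[ 0.02 -0.17  0.17] [-0.02  0.05 -0.22]
scene0.png
scenec.png
top0.png
topc.png
w1.png
w2.png
w3.png
w_1032.png
```

Request:
drive_tool(series=[{"dx": 0.18, "dy": 0, "dz": 0, "wx": 0, "wy": 0, "wz": 0, "grip": 0}, {"dx": 0, "dy": 0, "dz": 2.2, "wx": 0, "wy": 0, "wz": 0, "grip": 0}, {"dx": 0, "dy": 0, "dz": 2, "wx": 0, "wy": 0, "wz": 0, "grip": 0}, {"dx": 0, "dy": 0, "dz": 0.9, "wx": 0, "wy": 0, "wz": 0, "grip": 0}, {"dx": 0, "dy": 0, "dz": 0.8, "wx": 0, "wy": 0, "wz": 0, "grip": 0}, {"dx": 0, "dy": 0, "dz": 0.8, "wx": 0, "wy": 0, "wz": 0, "grip": 0}, {"dx": 0, "dy": 0, "dz": 0.8, "wx": 0, "wy": 0, "wz": 0, "grip": 0}, {"dx": 0, "dy": 0, "dz": 0.4, "wx": 0, "wy": 0, "wz": 0, "grip": 0}])

```text
t: 11.42
eef_pos: [0.596, 0.1404, 0.1494]
eef_rot: [0.0, 0.789, 0.615, -0.0]
force: [-5.8, -2.4, 7.9]
width: 0.0227
grasp_force: 107.4
```

Request:
drive_tool(series=[{"dx": 0, "dy": 0, "dz": 0.3, "wx": 0, "wy": 0, "wz": 0, "grip": 0}, {"dx": 0, "dy": 0, "dz": 0.2, "wx": 0, "wy": 0, "wz": 0, "grip": 0}, {"dx": 0, "dy": 0, "dz": 0, "wx": 0, "wy": 0, "wz": 0, "grip": 0}])

```text
t: 11.8
eef_pos: [0.5961, 0.1404, 0.1444]
eef_rot: [0.0, 0.789, 0.615, -0.0]
force: [-4.0, -0.9, 6.5]
width: 0.0232
grasp_force: 107.5
```

Request:
drive_tool(series=[{"dx": 0, "dy": 0, "dz": 0.2, "wx": 0, "wy": 0, "wz": 0, "grip": 0}, {"dx": 0, "dy": 0, "dz": 0.2, "wx": 0, "wy": 0, "wz": 0, "grip": 0}, {"dx": 0, "dy": 0, "dz": 0.1, "wx": 0, "wy": 0, "wz": 0, "grip": 0}, {"dx": 0, "dy": 0, "dz": 0, "wx": 0, "wy": 0, "wz": 0, "grip": 0}])

```text
t: 12.3
eef_pos: [0.5964, 0.1408, 0.1433]
eef_rot: [0.001, 0.789, 0.615, -0.0]
force: [-11.9, -4.5, 30.7]
width: 0.0227
grasp_force: 110.6
```

Request:
drive_tool(series=[{"dx": 0, "dy": 0, "dz": -1, "wx": 0, "wy": 0, "wz": 0, "grip": 0}, {"dx": 0, "dy": 0, "dz": -3, "wx": 0, "wy": 0, "wz": 0, "grip": 0}, {"dx": 0, "dy": 0, "dz": -4, "wx": 0, "wy": 0, "wz": 0, "grip": 0}, {"dx": 0, "dy": 0, "dz": 0, "wx": 0, "wy": 0, "wz": 0, "grip": 0}, {"dx": 0, "dy": 0, "dz": 0, "wx": 0, "wy": 0, "wz": 0, "grip": 0}])

```text
t: 12.92
eef_pos: [0.5956, 0.14, 0.2165]
eef_rot: [-0.0, 0.789, 0.615, -0.001]
force: [-0.9, -1.1, -5.9]
width: 0.023
grasp_force: 105.9
```

```bash
cat >> h.py <<'E'
def plz(c,yaw):
    s=robot.state(); p=snap("wrist"); p["st"]=s; a=np.radians(yaw)
    for k,W in (("wrist",cloud(p)),("scene",cloud(snap("scene"))),("top",cloud(snap("top")))):
        W=W.reshape(-1,3); X=(W[:,:2]-c)@np.array([[np.cos(a),-np.sin(a)],[np.sin(a),np.cos(a)]])
        m=(abs(X[:,0])<.025)&(abs(X[:,1])<.02)&(W[:,2]>.047)&(W[:,2]<.1)
        print(k,"plunger z",m.sum(),np.percentile(W[m,2],[5,50,90,95]).round(4) if m.any() else 0)
E
python3 - <<'E'
from h import *
plz((.596,.139),-14); plan((.535,.347,.225),115,7)
E
```

```text
wrist plunger z 538 [0.0559 0.0595 0.0604 0.0607]
scene plunger z 102 [0.0477 0.0589 0.0616 0.0623]
top plunger z 0 0
t 13.075 pos [0.5953 0.14   0.2159] yaw 75.9 F [-0.5  0.2 -4.8] w 0.0231 q [ 0.11  0.5  -0.53  1.7   0.29  1.03 -0.76]
[ 2.66 -1.56 -0.13] [-0.03  0.   -5.59]
[ 2.8  -1.29 -0.13] [-0.03  0.   -5.59]
[ 2.91 -1.01 -0.13] [-0.03  0.   -5.59]
[ 2.99 -0.72 -0.13] [-0.03  0.   -5.59]
[ 3.05 -0.43 -0.13] [-0.03  0.   -5.59]
[ 3.08 -0.13 -0.13] [-0.03  0.   -5.59]
[ 3.08  0.17 -0.13] [-0.03  0.   -5.59]
```

Plunger two is down at about 60 mm. On to press three.

Request:
drive_tool(series=[{"dx": 2.66, "dy": -1.56, "dz": -0.13, "wx": 0, "wy": 0, "wz": -5.6, "grip": 0}, {"dx": 2.8, "dy": -1.29, "dz": -0.13, "wx": 0, "wy": 0, "wz": -5.6, "grip": 0}, {"dx": 2.91, "dy": -1.01, "dz": -0.13, "wx": 0, "wy": 0, "wz": -5.6, "grip": 0}, {"dx": 2.99, "dy": -0.72, "dz": -0.13, "wx": 0, "wy": 0, "wz": -5.6, "grip": 0}, {"dx": 3.05, "dy": -0.43, "dz": -0.13, "wx": 0, "wy": 0, "wz": -5.6, "grip": 0}, {"dx": 3.08, "dy": -0.13, "dz": -0.13, "wx": 0, "wy": 0, "wz": -5.6, "grip": 0}, {"dx": 3.08, "dy": 0.17, "dz": -0.13, "wx": 0, "wy": 0, "wz": -5.6, "grip": 0}, {"dx": 0, "dy": 0, "dz": 0, "wx": 0, "wy": 0, "wz": 0, "grip": 0}])

```text
t: 14.08
eef_pos: [0.5332, 0.3523, 0.2274]
eef_rot: [-0.001, 0.533, 0.846, 0.001]
force: [0.2, -0.4, -4.2]
width: 0.023
grasp_force: 105.8
```

Request:
drive_tool(series=[{"dx": 0, "dy": 0, "dz": 0, "wx": 0, "wy": 0, "wz": 0, "grip": 0}, {"dx": 0, "dy": 0, "dz": 0, "wx": 0, "wy": 0, "wz": 0, "grip": 0}, {"dx": 0, "dy": 0, "dz": 0, "wx": 0, "wy": 0, "wz": 0, "grip": 0}])

```text
t: 14.45
eef_pos: [0.5363, 0.3466, 0.227]
eef_rot: [0.0, 0.537, 0.843, -0.0]
force: [-0.6, 0.2, -5.3]
width: 0.0226
grasp_force: 105.8
```

Run:
```python
from h import *
over((.535,.347)); plan((.535,.347,.225),115,1)
```

```text
wrist head {'n': 5454, 'c': (537.1, 346.8), 'wh': (84.2, 39.6), 'yaw': 25.0, 'zmed': 166.6}
   cheeks {'n': 1567, 'c': (520.2, 381.5), 'wh': (87.4, 15.2), 'yaw': 24.9, 'zmed': 75.6}
   body {'n': 7126, 'c': (534.8, 349.7), 'wh': (136.2, 87.3), 'yaw': 24.9, 'zmed': 45.9}
scene head {'n': 407, 'c': (534.4, 345.7), 'wh': (86.9, 41.8), 'yaw': 25.0, 'zmed': 165.4}
   cheeks {'n': 306, 'c': (534.6, 347.7), 'wh': (93.2, 92.1), 'yaw': -64.2, 'zmed': 75.5}
   body {'n': 1470, 'c': (533.5, 347.0), 'wh': (137.9, 94.2), 'yaw': 25.1, 'zmed': 52.9}
t 14.55 pos [0.5361 0.3469 0.2271] yaw 115.0 F [-0.3  1.1 -4.1] w 0.0226 q [-0.13  0.58 -0.71  1.61  0.41  1.11 -0.51]
[ 0.06 -0.1   0.21] [0.   0.02 0.02]
```

Request:
drive_tool(series=[{"dx": 0.16, "dy": -0.05, "dz": 0, "wx": 0, "wy": 0, "wz": 0, "grip": 0}, {"dx": 0, "dy": 0, "dz": 2.2, "wx": 0, "wy": 0, "wz": 0, "grip": 0}, {"dx": 0, "dy": 0, "dz": 2, "wx": 0, "wy": 0, "wz": 0, "grip": 0}, {"dx": 0, "dy": 0, "dz": 0.9, "wx": 0, "wy": 0, "wz": 0, "grip": 0}, {"dx": 0, "dy": 0, "dz": 0.8, "wx": 0, "wy": 0, "wz": 0, "grip": 0}, {"dx": 0, "dy": 0, "dz": 0.8, "wx": 0, "wy": 0, "wz": 0, "grip": 0}, {"dx": 0, "dy": 0, "dz": 0.8, "wx": 0, "wy": 0, "wz": 0, "grip": 0}, {"dx": 0, "dy": 0, "dz": 0.5, "wx": 0, "wy": 0, "wz": 0, "grip": 0}])

```text
t: 15.55
eef_pos: [0.5344, 0.3486, 0.1483]
eef_rot: [0.0, 0.537, 0.844, -0.001]
force: [-4.8, -4.1, 7.2]
width: 0.023
grasp_force: 107.6
```

Request:
drive_tool(series=[{"dx": 0, "dy": 0, "dz": 0.3, "wx": 0, "wy": 0, "wz": 0, "grip": 0}, {"dx": 0, "dy": 0, "dz": 0.2, "wx": 0, "wy": 0, "wz": 0, "grip": 0}, {"dx": 0, "dy": 0, "dz": 0.2, "wx": 0, "wy": 0, "wz": 0, "grip": 0}, {"dx": 0, "dy": 0, "dz": 0, "wx": 0, "wy": 0, "wz": 0, "grip": 0}])

```text
t: 16.05
eef_pos: [0.5344, 0.3487, 0.1435]
eef_rot: [0.001, 0.537, 0.844, -0.001]
force: [-7.0, -6.8, 17.7]
width: 0.023
grasp_force: 109.2
```

Request:
drive_tool(series=[{"dx": 0, "dy": 0, "dz": 0.2, "wx": 0, "wy": 0, "wz": 0, "grip": 0}, {"dx": 0, "dy": 0, "dz": 0.1, "wx": 0, "wy": 0, "wz": 0, "grip": 0}, {"dx": 0, "dy": 0, "dz": 0, "wx": 0, "wy": 0, "wz": 0, "grip": 0}, {"dx": 0, "dy": 0, "dz": -1, "wx": 0, "wy": 0, "wz": 0, "grip": 0}, {"dx": 0, "dy": 0, "dz": -4, "wx": 0, "wy": 0, "wz": 0, "grip": 0}, {"dx": 0, "dy": 0, "dz": -4, "wx": 0, "wy": 0, "wz": 0, "grip": 0}, {"dx": 0, "dy": 0, "dz": 0, "wx": 0, "wy": 0, "wz": 0, "grip": 0}, {"dx": 0, "dy": 0, "dz": 0, "wx": 0, "wy": 0, "wz": 0, "grip": 0}])

```text
t: 17.05
eef_pos: [0.5343, 0.348, 0.2255]
eef_rot: [-0.0, 0.537, 0.844, -0.001]
force: [0.1, -0.1, -5.9]
width: 0.0228
grasp_force: 106.2
```

Run:
```python
from h import *
plz((.535,.348),25); plan((.57,.14,.30),78,7)
```

```text
wrist plunger z 596 [0.0569 0.0595 0.0605 0.0608]
scene plunger z 108 [0.0484 0.0592 0.0616 0.0622]
top plunger z 0 0
t 17.2 pos [0.534  0.3479 0.2249] yaw 115.1 F [ 0.   0.  -4.9] w 0.0225 q [-0.13  0.58 -0.71  1.61  0.41  1.11 -0.51]
[-2.91 -0.8  -1.07] [-0.02  0.01  5.3 ]
[-2.97 -0.52 -1.07] [-0.02  0.01  5.3 ]
[-3.01 -0.25 -1.07] [-0.02  0.01  5.3 ]
[-3.01  0.03 -1.07] [-0.02  0.01  5.3 ]
[-3.    0.31 -1.07] [-0.02  0.01  5.3 ]
[-2.96  0.59 -1.07] [-0.02  0.01  5.3 ]
[-2.89  0.86 -1.07] [-0.02  0.01  5.3 ]
```

Request:
drive_tool(series=[{"dx": -2.91, "dy": -0.8, "dz": -1.07, "wx": 0, "wy": 0, "wz": 5.3, "grip": 0}, {"dx": -2.97, "dy": -0.52, "dz": -1.07, "wx": 0, "wy": 0, "wz": 5.3, "grip": 0}, {"dx": -3.01, "dy": -0.25, "dz": -1.07, "wx": 0, "wy": 0, "wz": 5.3, "grip": 0}, {"dx": -3.01, "dy": 0.03, "dz": -1.07, "wx": 0, "wy": 0, "wz": 5.3, "grip": 0}, {"dx": -3, "dy": 0.31, "dz": -1.07, "wx": 0, "wy": 0, "wz": 5.3, "grip": 0}, {"dx": -2.96, "dy": 0.59, "dz": -1.07, "wx": 0, "wy": 0, "wz": 5.3, "grip": 0}, {"dx": -2.89, "dy": 0.86, "dz": -1.07, "wx": 0, "wy": 0, "wz": 5.3, "grip": 0}, {"dx": 0, "dy": 0, "dz": 0, "wx": 0, "wy": 0, "wz": 0, "grip": 0}])

```text
t: 18.2
eef_pos: [0.5719, 0.1367, 0.3021]
eef_rot: [0.001, 0.779, 0.626, -0.0]
force: [1.4, 0.8, -5.4]
width: 0.0223
grasp_force: 106.0
```

Request:
drive_tool(series=[{"dx": 0, "dy": 0, "dz": 0, "wx": 0, "wy": 0, "wz": 0, "grip": 0}, {"dx": 0, "dy": 0, "dz": 0, "wx": 0, "wy": 0, "wz": 0, "grip": 0}])

```text
t: 18.45
eef_pos: [0.57, 0.1417, 0.3015]
eef_rot: [-0.001, 0.777, 0.63, -0.0]
force: [-0.7, 0.3, -5.0]
width: 0.023
grasp_force: 106.0
```

Run:
```python
from h import *
plan((.4435,-.2765,.20),40,8)
```

```text
t 18.45 pos [0.57   0.1417 0.3015] yaw 78.1 F [-0.7  0.3 -5. ] w 0.023 q [ 0.15  0.38 -0.59  1.67  0.22  1.17 -0.7 ]
[-5.44 -0.47  1.27] [-0.01  0.    4.76]
[-5.46 -0.01  1.27] [-0.01  0.    4.76]
[-5.44  0.44  1.27] [-0.01  0.    4.76]
[-5.39  0.89  1.27] [-0.01  0.    4.76]
[-5.3   1.33  1.27] [-0.01  0.    4.76]
[-5.17  1.77  1.27] [-0.01  0.    4.76]
[-5.    2.19  1.27] [-0.01  0.    4.76]
[-4.8   2.6   1.27] [-0.01  0.    4.76]
```

Request:
drive_tool(series=[{"dx": -5.44, "dy": -0.47, "dz": 1.27, "wx": 0, "wy": 0, "wz": 4.76, "grip": 0}, {"dx": -5.46, "dy": 0, "dz": 1.27, "wx": 0, "wy": 0, "wz": 4.76, "grip": 0}, {"dx": -5.44, "dy": 0.44, "dz": 1.27, "wx": 0, "wy": 0, "wz": 4.76, "grip": 0}, {"dx": -5.39, "dy": 0.89, "dz": 1.27, "wx": 0, "wy": 0, "wz": 4.76, "grip": 0}, {"dx": -5.3, "dy": 1.33, "dz": 1.27, "wx": 0, "wy": 0, "wz": 4.76, "grip": 0}, {"dx": -5.17, "dy": 1.77, "dz": 1.27, "wx": 0, "wy": 0, "wz": 4.76, "grip": 0}, {"dx": -5, "dy": 2.19, "dz": 1.27, "wx": 0, "wy": 0, "wz": 4.76, "grip": 0}, {"dx": -4.8, "dy": 2.6, "dz": 1.27, "wx": 0, "wy": 0, "wz": 4.76, "grip": 0}])

```text
t: 19.45
eef_pos: [0.4434, -0.2781, 0.2001]
eef_rot: [0.0, 0.94, 0.341, 0.0]
force: [1.4, -0.4, -5.2]
width: 0.0228
grasp_force: 106.4
```

Request:
drive_tool(series=[{"dx": 0, "dy": 0, "dz": 0, "wx": 0, "wy": 0, "wz": 0, "grip": 0}, {"dx": 0, "dy": 0, "dz": 0, "wx": 0, "wy": 0, "wz": 0, "grip": 0}, {"dx": 0, "dy": 0, "dz": 0, "wx": 0, "wy": 0, "wz": 0, "grip": 0}, {"dx": 0, "dy": 0, "dz": 0, "wx": 0, "wy": 0, "wz": 0, "grip": 0}])

```text
t: 19.95
eef_pos: [0.4441, -0.2761, 0.2007]
eef_rot: [0.0, 0.94, 0.342, 0.0]
force: [0.9, 0.4, -6.2]
width: 0.0228
grasp_force: 106.7
```

Run:
```python
from h import *
c=(.4435,-.2765)
s=robot.state(); p=snap("wrist"); p["st"]=s; W=cloud(p); print("head",rect(W,c,.07,.125,.15),"jar",rect(W,(.342,-.304),.05,.09,.121))
P=W.reshape(-1,3); m=(np.hypot(P[:,0]-c[0],P[:,1]-c[1])<.06)&(abs(P[:,2]-.138)<.006); A=np.c_[P[m,:2],np.ones(m.sum())]; print("head top slope",np.linalg.lstsq(A,P[m,2],rcond=None)[0])
plan((.4435,-.2765,.102),39.7,4)
```

```text
head {'n': 5358, 'c': (445.1, -275.6), 'wh': (84.2, 39.5), 'yaw': -50.0, 'zmed': 140.4} jar {'n': 46, 'c': (343.7, -282.1), 'wh': (19.6, 3.0), 'yaw': -7.8, 'zmed': 99.5}
head top slope [-0.03669374 -0.03155129  0.14785639]
t 20.0 pos [ 0.444  -0.2764  0.2006] yaw 40.0 F [ 0.3 -0.4 -4.1] w 0.023 q [ 0.73  0.33 -0.28  1.94  0.11  0.89 -0.48]
[-0.01 -0.01  2.47] [ 0.01 -0.    0.08]
[-0.01 -0.01  2.47] [ 0.01 -0.    0.08]
[-0.01 -0.01  2.47] [ 0.01 -0.    0.08]
[-0.01 -0.01  2.47] [ 0.01 -0.    0.08]
```

Request:
drive_tool(series=[{"dx": 0, "dy": 0, "dz": 3, "wx": 0, "wy": 0, "wz": 0, "grip": 0}, {"dx": 0, "dy": 0, "dz": 4, "wx": 0, "wy": 0, "wz": 0, "grip": 0}, {"dx": 0, "dy": 0, "dz": 2, "wx": 0, "wy": 0, "wz": 0, "grip": 0}, {"dx": 0, "dy": 0, "dz": 0.8, "wx": 0, "wy": 0, "wz": 0, "grip": 0}, {"dx": 0, "dy": 0, "dz": 0.3, "wx": 0, "wy": 0, "wz": 0, "grip": 0}, {"dx": 0, "dy": 0, "dz": 0.2, "wx": 0, "wy": 0, "wz": 0, "grip": 0}, {"dx": 0, "dy": 0, "dz": 0, "wx": 0, "wy": 0, "wz": 0, "grip": 0}, {"dx": 0, "dy": 0, "dz": 0, "wx": 0, "wy": 0, "wz": 0, "grip": 0}])

```text
t: 21.0
eef_pos: [0.4437, -0.2776, 0.0979]
eef_rot: [0.0, 0.94, 0.341, 0.0]
force: [-0.4, 1.2, -5.4]
width: 0.0228
grasp_force: 106.5
```

Request:
drive_tool(series=[{"dx": 0, "dy": 0, "dz": 0.15, "wx": 0, "wy": 0, "wz": 0, "grip": 0}, {"dx": 0, "dy": 0, "dz": 0.1, "wx": 0, "wy": 0, "wz": 0, "grip": 0}, {"dx": 0, "dy": 0, "dz": 0, "wx": 0, "wy": 0, "wz": 0, "grip": 0}])

```text
t: 21.38
eef_pos: [0.4439, -0.2775, 0.0959]
eef_rot: [0.0, 0.94, 0.341, 0.0]
force: [-1.3, 1.0, 5.0]
width: 0.0227
grasp_force: 108.3
```

Force changed from −5 to +5 N, so the face is on the board. Open and withdraw straight up.

Request:
drive_tool(series=[{"dx": 0, "dy": 0, "dz": 0, "wx": 0, "wy": 0, "wz": 0, "grip": 0.4}, {"dx": 0, "dy": 0, "dz": 0, "wx": 0, "wy": 0, "wz": 0, "grip": 0.7}, {"dx": 0, "dy": 0, "dz": 0, "wx": 0, "wy": 0, "wz": 0, "grip": 1}, {"dx": 0, "dy": 0, "dz": 0, "wx": 0, "wy": 0, "wz": 0, "grip": 1}, {"dx": 0, "dy": 0, "dz": -2, "wx": 0, "wy": 0, "wz": 0, "grip": 1}, {"dx": 0, "dy": 0, "dz": -4, "wx": 0, "wy": 0, "wz": 0, "grip": 1}, {"dx": 0, "dy": 0, "dz": -5, "wx": 0, "wy": 0, "wz": 0, "grip": 1}, {"dx": 0, "dy": 0, "dz": -4, "wx": 0, "wy": 0, "wz": 0, "grip": 1}])

```text
t: 22.38
eef_pos: [0.4436, -0.2774, 0.2468]
eef_rot: [0.001, 0.94, 0.341, 0.0]
force: [-0.3, -0.6, -0.4]
width: 0.0855
grasp_force: 0.0
```

Request:
drive_tool(series=[{"dx": 0, "dy": 0, "dz": 0, "wx": 0, "wy": 0, "wz": 0, "grip": 1}, {"dx": 0, "dy": 0, "dz": 0, "wx": 0, "wy": 0, "wz": 0, "grip": 1}, {"dx": 0, "dy": 0, "dz": 0, "wx": 0, "wy": 0, "wz": 0, "grip": 1}, {"dx": 0, "dy": 0, "dz": 0, "wx": 0, "wy": 0, "wz": 0, "grip": 1}])

```text
t: 22.88
eef_pos: [0.443, -0.2771, 0.2438]
eef_rot: [-0.001, 0.94, 0.341, -0.001]
force: [0.2, 0.3, 0.0]
width: 0.0852
grasp_force: 0.0
```

Run:
```python
from h import *
p=snap("scene"); W=cloud(p)
print("head",rect(W,(.443,-.277),.05,.031,.041),"handle",rect(W,(.443,-.277),.04,.125,.16),"board",rect(W,(.42,-.273),.17,.008,.016))
for n,c in dict(one=(.510,-.0235),two=(.594,.139),three=(.534,.347)).items(): print(n,rect(W,c,.016,.05,.1))
for n,c in dict(bottle=(.463,.135),jar=(.342,-.304),shaker=(.682,.353)).items(): print(n,rect(W,c,.05,.05,.2))
print(robot.state()["force"],robot.state()["eef_pos"])
cv2.imwrite("pics/end.png",cv2.resize(p["color"][140:360,120:480],(800,489)))
```

```text
head {'n': 132, 'c': (440.4, -276.2), 'wh': (86.1, 39.2), 'yaw': -50.2, 'zmed': 36.0} handle {'n': 73, 'c': (441.1, -276.1), 'wh': (27.3, 27.3), 'yaw': -2.1, 'zmed': 140.6} board {'n': 1541, 'c': (422.1, -272.2), 'wh': (224.9, 154.8), 'yaw': -2.2, 'zmed': 12.1}
one {'n': 70, 'c': (510.0, -23.0), 'wh': (30.5, 27.4), 'yaw': 16.6, 'zmed': 59.7}
two {'n': 62, 'c': (593.2, 138.6), 'wh': (29.1, 27.3), 'yaw': -29.0, 'zmed': 59.5}
three {'n': 80, 'c': (532.9, 346.3), 'wh': (29.3, 27.9), 'yaw': 16.8, 'zmed': 59.7}
bottle {'n': 704, 'c': (454.8, 141.6), 'wh': (57.9, 53.4), 'yaw': 68.6, 'zmed': 112.5}
jar {'n': 391, 'c': (341.2, -303.5), 'wh': (49.6, 44.8), 'yaw': -41.9, 'zmed': 94.7}
shaker {'n': 271, 'c': (673.4, 353.8), 'wh': (49.8, 47.9), 'yaw': 69.8, 'zmed': 79.8}
[0.28944377 0.13415327 0.36257127] [ 0.44308625 -0.27710561  0.24397317]
```

View pics/end.png

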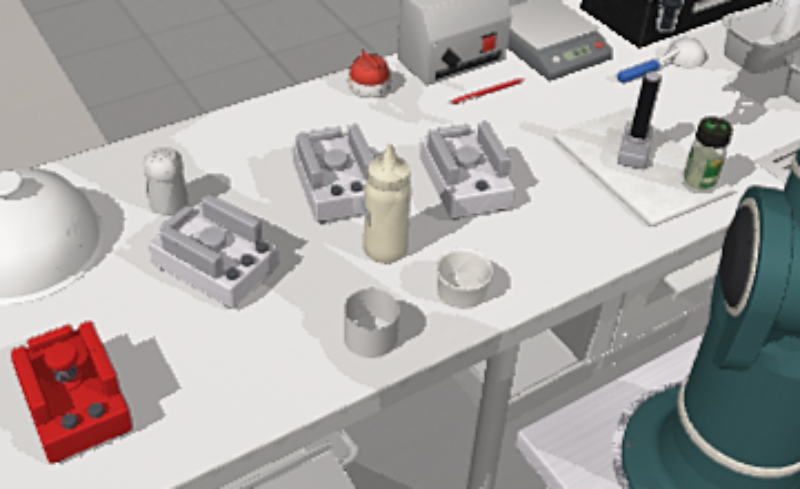

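The picture shows all three grey plungers down, at (468,158), (333,160) and (212,236), each about 60 mm high. The pounder stands on the board at (637,130), and the bottle, jar, shaker and red press are untouched. Handing in.

```bash
python3 -c "
from cell import robot
print(robot.hand_in())"
```

```text
the job is handed in; nothing more can be done
None
```

I knocked the three plungers down in order (one, two, three studs), stood the pounder back upright on the board and released it, with the bottle, jar and shaker still in place, and handed the job in at about 23 s; no verdict came back.

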